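# Clamp the plaster cast's pipe to the vacuum port

## Task

The plaster cast stands loose on the vacuum port and has to be clamped down: first clear away the green spray can that stands in the way of the open clamp jaw and stand it upright on the middle of the black rubber mat. Then take the jaw by its red knob and swing it fully shut around the two flanges, and after that swing the latch bolt by its yellow knob fully home into the slot of the jaw. Keep the cast upright in its seat, do not lay the can over, and leave everything else on the bench where it is.

Things in the scene. Friction and masses are not known exactly. Their poses are not given: they have to be found in the camera images.
- flange_center (a point): centre of the ring clamp, on the port's vertical axis, 105 mm above the bench, where the two flanges meet (each 90 mm across, 8 mm thick). Its axes are the clamp's frame used below: z up, turned about z differently each time. The clamp band is 26 mm high and 112 mm in outer diameter
- jaw_hinge (a point): vertical hinge of the swinging jaw, at (0, +60, 0) mm in the clamp's frame
- jaw_knob (a point): centre of the red ball knob of the jaw, 28 mm in diameter; a 10 mm rod joins it straight to the jaw's outside. With the jaw shut it stands at (-99.6, -8.7, 0) mm in the clamp's frame, 121 mm from the hinge, the rod running from it towards the clamp's centre; knob and rod turn with the jaw
- jaw (a joint): angle of the swinging aluminium half ring, rad: 0 shut around the flanges (firm stop), growing as it opens, clockwise seen from above (to 1.5). Starts 1.15 to 1.4 open. Stays where it is left; about 1 N at the knob moves it. At its free end is a slotted lug, x = -5 to -18 mm, y = -52 to -88 mm when shut
- latch_pivot (a point): vertical pivot of the latch bolt, at (+13, -76, 0) mm in the clamp's frame, on the lug of the fixed half
- latch_knob (a point): centre of the yellow ball knob, 26 mm in diameter, on the latch bolt, 68 mm from the pivot; the bolt is a 9 mm rod straight from pivot to knob, with a nut 22 mm across 37 to 45 mm from the pivot. With the latch shut the knob is at (-55, -76, 0) mm in the clamp's frame
- latch (a joint): angle of the latch bolt, rad: 0 home in the slot of the shut jaw, its nut behind the jaw's lug (firm stop), growing as it opens, anticlockwise seen from above (to 1.6, pointing outwards to -y). Starts 1.1 to 1.5 open. Stays where it is left; about 1 N at the knob moves it. If the jaw is not shut, the nut strikes the lug
- cast_foot (a point): underside of the flange of the cast's pipe, on its axis, resting on the port's flange, with a spigot 38 mm across, 50 mm long, in the port's 42 mm bore. The white plaster cast (loose, 2.2 kg) begins 78 mm above this point, 90 mm across, widens to 156 mm at 112 mm and 170 mm at 150 mm, and ends at 243 mm. It overhangs the clamp, the can and the shut knobs
- can_center (a point): middle of the green spray can, half-way up: 48 mm in diameter, steel body 125 mm high, 40 mm white cap to 150 mm, 0.2 to 0.35 kg. It stands upright on the bench beside the port, in the way of the jaw's lug
- mat_center (a point): centre of the top of the black rubber mat, 150 x 150 x 4 mm, fixed on the bench; x and y along its sides
- other_can_center (a point): middle of a blue can of the same size as the green one, 75 mm above its underside: leave it
- bowl: blue bowl, 140 mm across, 60 mm high, origin under its centre: leave it
- jar: amber jar, 64 mm across, 90 mm high, origin under its centre: leave it
- trial_cast: small white plaster piece, 90 mm across, 85 mm high, origin under its centre: leave it
- wrench: steel wrench lying along its x axis, about 180 mm long, origin under its middle: leave it
- brush: brush lying along its x axis, about 200 mm long, origin under its middle: leave it
- offcut: plaster block 90 x 50 x 30 mm, origin under its centre: leave it
- can: the green can as a whole (see can_center), origin under its centre
- cast: the cast with its pipe and flange as a whole (see cast_foot), same origin. Because of its overhang a vertical gripper does not get at what is near the clamp, but one leaning away from it does
- port: fixed vacuum port, origin under its centre on the bench, axes as the clamp's frame: round foot 110 mm across, 12 mm high, column 52 mm. It carries the grey fixed half of the clamp on the +x side, with a lug at x = +6 to +20 mm reaching out to y = -88 mm for the latch, and a 38 mm stub pipe to x = +78 mm, 50 mm above the bench

How it is judged:
On the way, in this order (a step that is already met when the one before it is completed fails the run):
1. the green can stands upright on the mat, let go (horizontal distance between can_center and mat_center below 0.06 m and z of can_center in the frame of mat_center between 0.068 and 0.082 m and angle between can_center's own z axis and vertical below 0.1 rad and contact force between can and the fingers below 0.1 N), for 0.2 s.
2. the jaw is swung shut around the flanges (value of joint jaw below 0.06 rad), for 0.2 s.
3. the latch bolt is swung home (value of joint jaw below 0.06 rad and value of joint latch below 0.08 rad), for 0.2 s.
At the end, for the whole second after the job is handed in: The green can stands upright (within 0.1 rad) on the mat, its axis within 60 mm of the mat's centre; the jaw is shut to within 0.06 rad and the latch bolt home to within 0.08 rad; the cast stands in its seat (within 8 mm and 0.06 rad); all at rest (all of step 3 and horizontal distance between can_center and mat_center below 0.06 m and z of can_center in the frame of mat_center between 0.068 and 0.082 m and angle between can_center's own z axis and vertical below 0.1 rad and horizontal distance between cast_foot and flange_center below 0.008 m and angle between cast_foot's own z axis and vertical below 0.06 rad and linear speed of each of can, cast below 0.02 m/s); the robot touches nothing.
It fails at once if the cast is tipped or lifted from its seat (angle between cast_foot's own z axis and vertical above 0.12 rad or distance of cast_foot from where it was at the start of the episode above 0.015 m).
It fails at once if the green can is laid over (angle between can_center's own z axis and vertical above 0.8 rad).
It fails at once if a bystander is moved by more than 40 mm (distance of any of other_can_center, bowl, jar, trial_cast, wrench, brush, offcut from where it was at the start of the episode above 0.04 m).
It also fails if it takes over 72 s, if anything falls off the work surface, if the arm or the gripper's body presses on something with over 40 N, if the wrist force passes 120 N, or if a joint passes its speed limit or range.

## Robot

A 6-joint arm with a two-finger parallel gripper is mounted at the origin on the work surface. World frame = base frame: x ahead of the robot, y to its left, z up, the work surface at z = 0. Lengths are in m, angles in rad, forces in N, time in s.
With the tool pointing down it reaches from about 0.375 to 0.825 m from the base axis. Payload 5.5 kg.
Tool frame: the origin (TCP) lies on the centre line of the jaws, within the pads' length; the fingertips stand 17 mm ahead of it and the grasp point (between the pads) lies 2 mm behind it (bot.nose_length is the z of the fingertips in the tool frame, in m); z points along the fingers, y is the line along which they close (so a half turn about z gives the same grasp; the last joint's range is limited). The gripper opens to 85 mm and grips with 20 to 120 N. Pads are 22 mm wide; open, the fingers measure 114 mm over their backs; the gripper's body (76 mm by 85 mm) begins 54 mm behind the grasp point. The pads swing forward as they close: fully open they stand 13 mm farther back than shut.
Start: joints at [1.237, 0.314, -0.047, 1.21, 0, 1.571], TCP at [0.197, 0.567, 0.248] pointing down, gripper open.
Joint ranges: [-2.67, 2.67], [-0.69, 1.73], [-1.03, 1.25], [-2.08, 2.16], [-1.42, 1.45], [-3.14, 3.14]. Speed limits (rad/s): [2.39, 2.39, 3.01, 3.14, 3.14, 3.14].

## Interface

Orientations are given as a rotation vector (axis times angle).
In Python, from workcell import bot, eyes gives the robot as it stands. The module is installed in compiled form; this text tells all that it offers.
- The arm moves only by the tool play_rows, never from a script. Its argument "deltas" is a list of rows, each a list of 5 numbers: the shift along the tool's x, y, z in m, then the turn about the tool's z in degrees, then the opening, from 0 (shut) to 1 (fully open). A call has 1 to 8 rows; each row shifts and turns the commanded pose from where the row before left it, along the tool's axes as they then stand; what a row does not reach is not made up. A row lasts 1/12 s, in which the tool goes at most 41.7 mm and 7.16 degrees, less where a joint would pass 70% of its speed; a pose out of reach is approached as far as the arm can. A call is refused whole if a number of a shift passes 0.0417 or a number of a turn 7.16, either way. A call with a gripper value outside its range is refused whole. The fingers move at their own pace and stop on an object; the grip force is fixed at half the most. Time passes only in rows, so rows that do not move let the fingers close. It gives the time, the measured TCP pose, the force, the opening and the grip force at its end, in the units of the state.
- bot.state(): the state, without advancing time (a new reading comes with each control period).
- eyes.snapshot(name): name is "scene" or "top" or "wrist"; returns a dict with "frame" (420x560x3 uint8, red, green, blue), "fx", "fy", "cx", "cy" (pixels), "world_from_camera" (4x4, takes a point from camera to world coordinates). Camera axes: x right, y up, looking along -z (the intrinsics and any distortion apply to the point x, -y, -z); pixel columns grow to the right and rows downward; lengths in m; the calibration is good to about 2 mm. A picture is of the moment at which its call begins. There is no depth.
- bot.close_job(): hands the job in; it is judged then, once.
The state is a dict: "time_s": time; "joint_pos": joint angles; "joint_velocities": joint speeds; "effort": joint torques, N m; "tool_pos": TCP position; "tcp_rot": TCP orientation; "wrist_force": force on the tool from outside, world axes, zero at the start; "wrist_torque": the same for the moment, N m; "gripper_width": finger opening in m; "grasp_force": force on a finger pad.
Only numpy, scipy, OpenCV 4.12 (cv2) and the standard library are available. Lean on these libraries where they do the work, as an engineer would, in place of code of your own. Each camera call takes 0.05 s, during which the arm holds its last target. There are 200 camera calls.

## Working session

There is one attempt and no reset: what is moved stays moved. The work goes in short steps, Python scripts to look and compute and a tool call to move; the robot and the scene stay as the last step left them, time stands still between calls to the robot, and variables do not carry over. Pictures are saved under pics/ and viewed, at most 10 in all, crops included, and the job is handed in when it is done.

Besides the shell and the picture viewer there is one more tool, called after "Emit:" by a JSON object that holds its "name" and its "arguments", one argument or row to a line. play_rows: Moves the arm, as the interface text tells. Its arguments: {"type":"object","properties":{"deltas":{"type":"array","items":{"type":"array","items":{"type":"number"}}}},"required":["deltas"]}

```bash
mkdir -p pics
python3 - <<'E'
from workcell import bot, eyes
import cv2,json,numpy as np
print(bot.state(), bot.nose_length)
for n in ["scene","top"]:
    s=eyes.snapshot(n); cv2.imwrite(f"pics/{n}0.png",cv2.resize(s["frame"][:,:,::-1],(800,600),interpolation=cv2.INTER_CUBIC))
    np.savez(f"{n}.npz",**{k:v for k,v in s.items()})
    print(n,{k:(np.round(v,3).tolist() if not np.isscalar(v) else v) for k,v in s.items() if k!="frame"})
E
```

```text
{'time_s': 0.0, 'joint_pos': array([ 1.23699644e+00,  3.14207611e-01, -4.80934068e-02,  1.21019279e+00,
        4.30383531e-06,  1.57082260e+00]), 'joint_velocities': array([-6.77191280e-04, -1.12777598e-04, -2.68744923e-03,  6.59633130e-04,
       -1.42150176e-03,  4.13845985e-05]), 'effort': array([ 1.92523830e-04, -5.39592040e+01,  3.39747441e+01,  1.92611472e-02,
        2.90880635e-04, -3.55060685e-06]), 'tool_pos': array([0.19639845, 0.5663593 , 0.24743929]), 'tcp_rot': array([-5.21893727e-01, -3.09764849e+00,  2.62799262e-03]), 'wrist_force': array([-0.63311379, -0.04429436, -0.35161225]), 'wrist_torque': array([-0.06091647, -0.03792725, -0.03355376]), 'grasp_force': 0.0, 'gripper_width': 0.08549440981083492} 0.017
scene {'fx': 445.4776237190166, 'fy': 445.4776237190166, 'cx': 287.1277688313918, 'cy': 210.88067625683797, 'world_from_camera': [[0.436, -0.697, 0.57, 1.266], [0.9, 0.333, -0.281, -0.365], [0.006, 0.635, 0.772, 1.052], [0.0, 0.0, 0.0, 1.0]]}
top {'fx': 425.3789522338473, 'fy': 425.3789522338473, 'cx': 276.8395618579488, 'cy': 203.47804669465233, 'world_from_camera': [[-0.008, 0.996, -0.091, 0.452], [-1.0, -0.009, -0.014, -0.048], [-0.015, 0.091, 0.996, 1.301], [0.0, 0.0, 0.0, 1.0]]}
```

View pics/scene0.png

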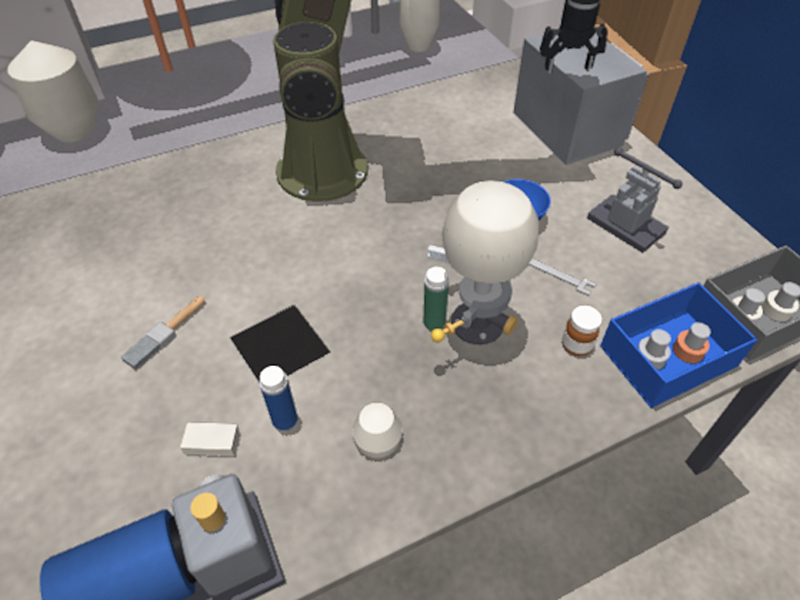

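View pics/top0.png

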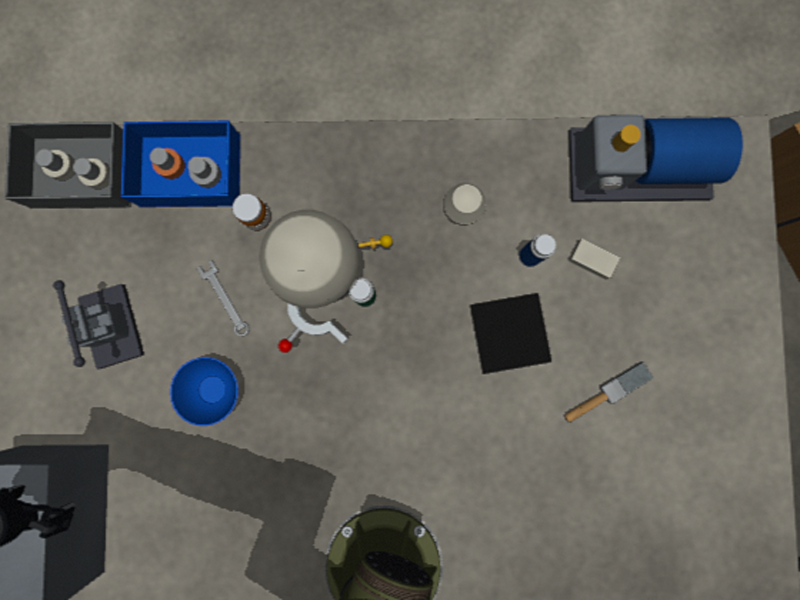

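The scene view shows the port with its cast, the can at (436,300) and the yellow knob at (438,335). In the top view: red knob (285,345), yellow knob (387,242), can cap (361,291), cast outline centre (311,259), mat corners (471,304), (539,294), (551,361), (483,373), blue can cap (544,244).

```bash
cat > h.py <<'E'
import numpy as np
from scipy.spatial.transform import Rotation as R
def load(n): return dict(np.load(n+".npz"))
def onz(s,u,v,z,k=0.7):
    M=s["world_from_camera"]; d=M[:3,:3]@np.array([(u*k-s["cx"])/s["fx"],-(v*k-s["cy"])/s["fy"],-1.])
    return M[:3,3]+d*(z-M[2,3])/d[2]
def proj(s,p):
    M=s["world_from_camera"]; q=M[:3,:3].T@(np.array(p)-M[:3,3]); return np.array([s["cx"]-s["fx"]*q[0]/q[2], s["cy"]+s["fy"]*q[1]/q[2]])/0.7
E
python3 - <<'E'
from h import *
from scipy.optimize import least_squares
t=load("top"); sc=load("scene")
P=lambda u,v,z:onz(t,u,v,z)
print("can top",P(361,291,.150),"scene",onz(sc,436,274,.15))
print("mat",np.mean([P(*c,.004) for c in [(471,304),(539,294),(551,361),(483,373)]],0), "edge",P(539,294,.004)-P(471,304,.004))
print("blue can",P(544,244,.15),"trial",P(466,198,.08))
print("bowl",P(206,390,.06),"wrench",P(208,268,.01),P(241,328,.01),"jar",P(247,208,.09))
red=P(285,345,.105);yel=P(387,242,.105);C=P(311.5,259,.255)
print("red",red,"yel",yel,"yel scene",onz(sc,438,335,.105),"C",C, "C scene foot",onz(sc,478,322,.012))
rz=lambda a:np.array([[np.cos(a),-np.sin(a)],[np.sin(a),np.cos(a)]])
def model(p):
    c=p[:2];A=rz(p[2]); H=np.array([0,60e-3]);K=np.array([-.0996,-.0087]);V=np.array([.013,-.076])
    return c,c+A@(H+rz(-p[3])@(K-H)), c+A@(V+rz(p[4])@np.array([-.068,0]))
best=None
for th in np.arange(-3,3.2,.5):
    r=least_squares(lambda p:np.r_[(model(p)[0]-C[:2])/3,model(p)[1]-red[:2],model(p)[2]-yel[:2],.003*(p[3]-1.28),.003*(p[4]-1.3)],[C[0],C[1],th,1.28,1.3])
    if best is None or r.cost<best.cost: best=r
    print(round(th,1),r.cost,np.round(r.x,3))
p=best.x;print(p,best.cost)
A=rz(p[2])
for n,v in dict(hinge=(0,.06),knobshut=(-.0996,-.0087),pivot=(.013,-.076),lknobshut=(-.055,-.076),stub=(.078,0)).items():print(n,p[:2]+A@np.array(v), proj(t,[*(p[:2]+A@np.array(v)),.105]))
E
```

```text
can top [0.55731501 0.03416671 0.15      ] scene [0.5613827  0.03640138 0.15      ]
mat [ 0.47856097 -0.27395127  0.004     ] edge [ 0.02012381 -0.14528545  0.        ]
blue can [ 0.64420432 -0.31557557  0.15      ] trial [ 0.75246929 -0.1759584   0.08      ]
bowl [0.36657841 0.3560402  0.06      ] wrench [0.62272312 0.37338164 0.01      ] [0.49327703 0.30014264 0.01      ] jar [0.73437553 0.27008293 0.09      ]
red [0.45619049 0.1871767  0.105     ] yel [ 0.65891615 -0.01468578  0.105     ] yel scene [ 0.66218672 -0.00960029  0.105     ] C [0.60443819 0.11274812 0.255     ] C scene foot [0.6090063  0.11508224 0.012     ]
-3.0 0.00016629975929788026 [ 0.609  0.101 -5.547 -4.582  0.678]
-2.5 0.00034864383452623185 [ 0.588  0.109 -6.088 -5.322 -4.2  ]
-2.0 0.00015217160843141174 [ 0.587  0.109  0.171  0.934 -4.137]
-1.5 9.878725245943023e-08 [0.604 0.113 0.503 1.285 1.166]
-1.0 9.878725277668612e-08 [0.604 0.113 0.503 1.285 1.166]
-0.5 9.878726035630315e-08 [0.604 0.113 0.503 1.285 1.166]
0.0 9.878725237911556e-08 [0.604 0.113 0.503 1.285 1.166]
0.5 9.878725315745552e-08 [0.604 0.113 0.503 1.285 1.166]
1.0 9.878725237321093e-08 [0.604 0.113 0.503 1.285 1.166]
1.5 9.878725286112711e-08 [0.604 0.113 0.503 1.285 1.166]
2.0 9.878725248432068e-08 [0.604 0.113 0.503 1.285 1.166]
2.5 0.00016629975925631972 [ 0.609  0.101  0.736 -4.582  0.678]
3.0 0.000166299759241243 [ 0.609  0.101  0.736 -4.582  0.678]
[0.60421923 0.11324031 0.50322409 1.28462636 1.16597337] 9.878725237321093e-08
hinge [0.57528408 0.16580225] [296.2799257  284.61909486]
knobshut [0.52116201 0.05758649] [350.81631798 311.41902065]
pivot [0.65225883 0.05293114] [353.08464789 245.64918945]
lknobshut [0.59268864 0.02013798] [369.6509762  275.20961601]
stub [0.67254974 0.15085601] [304.09323805 236.09362595]
```

Emit:
{"name": "play_rows", "arguments": {
  "deltas": [
    [-0.037,0.011,-0.02,0,1],
    [-0.037,0.011,-0.02,0,1],
    [-0.037,0.011,-0.02,0,1],
    [-0.037,0.011,-0.02,0,1]
  ]
}}

```text
time_s: 0.43
tool_pos: [0.3455, 0.5598, 0.3254]
tcp_rot: [-0.52, -3.098, 0.001]
wrist_force: [0.5, 0.9, 0.7]
gripper_width: 0.0854
grasp_force: 0.0
```

Emit:
{"name": "play_rows", "arguments": {
  "deltas": [
    [-0.009,0.039,0,0,1],
    [-0.009,0.039,0,0,1],
    [-0.009,0.039,0,0,1],
    [-0.009,0.039,0,0,1],
    [-0.009,0.039,0,0,1],
    [-0.009,0.039,0,0,1],
    [-0.009,0.039,0,0,1]
  ]
}}

```text
time_s: 1.02
tool_pos: [0.4529, 0.7325, 0.2915]
tcp_rot: [0.521, 3.09, 0.031]
wrist_force: [-2.5, -4.9, -4.6]
gripper_width: 0.0853
grasp_force: 0.0
```

Emit:
{"name": "play_rows", "arguments": {
  "deltas": [
    [-0.009,0.039,0,0,1],
    [-0.009,0.039,0,0,1],
    [-0.009,0.039,0,0,1],
    [-0.009,0.039,0,0,1]
  ]
}}

```text
time_s: 1.35
tool_pos: [0.4941, 0.7971, 0.2731]
tcp_rot: [0.51, 3.028, 0.234]
wrist_force: [-0.1, -0.6, -0.2]
gripper_width: 0.0859
grasp_force: 0.0
```

Run:
```python
from h import *
from workcell import bot
s=bot.state();print(s["joint_pos"].round(3),s["tool_pos"],"\n",R.from_rotvec(s["tcp_rot"]).as_matrix().round(3))
```

```text
[1.016 1.039 1.248 1.616 0.    1.35 ] [0.49406439 0.79713448 0.273127  ] 
 [[-0.943  0.321  0.086]
 [ 0.33   0.934  0.139]
 [-0.036  0.16  -0.987]]
```

Emit:
{"name": "play_rows", "arguments": {
  "deltas": [
    [-0.009,0.039,0,0,1],
    [-0.009,0.039,0,0,1],
    [-0.009,0.039,0,0,1],
    [-0.009,0.039,0,0,1],
    [-0.009,0.039,0,0,1],
    [-0.009,0.039,0,0,1],
    [-0.009,0.039,0,0,1],
    [-0.009,0.039,0,0,1]
  ]
}}

```text
time_s: 2.02
tool_pos: [0.5598, 0.9001, 0.273]
tcp_rot: [0.487, 2.89, 0.571]
wrist_force: [-0.6, 0.2, -0.6]
gripper_width: 0.0851
grasp_force: 0.0
```

Run:
```python
from h import *
from workcell import bot
s=bot.state();print(s["joint_pos"].round(3),s["tool_pos"],"\n",R.from_rotvec(s["tcp_rot"]).as_matrix().round(3))
```

```text
[1.014e+00 1.075e+00 1.248e+00 1.328e+00 1.000e-03 1.348e+00] [0.55978777 0.90007267 0.27296527] 
 [[-0.935  0.284  0.212]
 [ 0.343  0.874  0.342]
 [-0.089  0.393 -0.915]]
```

Emit:
{"name": "play_rows", "arguments": {
  "deltas": [
    [0,-0.039,0,0,1],
    [0,-0.039,0,0,1],
    [0,-0.039,0,0,1],
    [0,-0.039,0,0,1]
  ]
}}

```text
time_s: 2.35
tool_pos: [0.5371, 0.8229, 0.2394]
tcp_rot: [0.486, 2.889, 0.573]
wrist_force: [1.8, 0.9, 1.4]
gripper_width: 0.0855
grasp_force: 0.0
```

Run:
```python
from h import *
from workcell import bot
s=bot.state();print(s["joint_pos"].round(3),s["tool_pos"],"\n",R.from_rotvec(s["tcp_rot"]).as_matrix().round(3))
```

```text
[0.989 0.749 0.54  0.945 0.011 1.325] [0.53709453 0.82291863 0.23936359] 
 [[-0.935  0.283  0.213]
 [ 0.343  0.874  0.344]
 [-0.089  0.395 -0.915]]
```

```bash
cat >> h.py <<'E'
def plan(wps,start=None):
    """wps: (x,y,z,turn_deg,nrows,grip)"""
    from workcell import bot
    s=bot.state(); p=s["tool_pos"]; M=R.from_rotvec(s["tcp_rot"])
    if start is not None: p=np.array(start)
    for w in wps:
        w=list(w); d=(np.array(w[:3])-p)/w[4]; rows=[]
        for i in range(int(w[4])):
            a=M.inv().apply(d); rows.append([*(float(round(v,3)) for v in a),round(w[3]/w[4],2),w[5]]); 
            p=p+M.apply(rows[-1][:3]); M=M*R.from_euler("z",w[3]/w[4],degrees=True)
        print(rows)
    print("end",p.round(3),M.as_matrix().round(2).tolist())
E
python3 - <<'E'
from h import *
plan([(.42,.58,.29,-35,8,1),(.37,.29,.29,-35,8,1),(.40,.01,.29,-7.3,8,1),(.52,-.027,.27,0,4,1)])
E
```

```text
[[0.003, -0.028, -0.019, -4.38, 1], [0.005, -0.028, -0.019, -4.38, 1], [0.007, -0.027, -0.019, -4.38, 1], [0.009, -0.027, -0.019, -4.38, 1], [0.011, -0.026, -0.019, -4.38, 1], [0.013, -0.025, -0.019, -4.38, 1], [0.015, -0.024, -0.019, -4.38, 1], [0.017, -0.023, -0.019, -4.38, 1]]
[[0.014, -0.031, -0.014, -4.38, 1], [0.016, -0.03, -0.014, -4.38, 1], [0.018, -0.029, -0.014, -4.38, 1], [0.02, -0.027, -0.014, -4.38, 1], [0.023, -0.026, -0.014, -4.38, 1], [0.024, -0.024, -0.014, -4.38, 1], [0.026, -0.022, -0.014, -4.38, 1], [0.028, -0.02, -0.014, -4.38, 1]]
[[0.023, -0.025, -0.011, -0.91, 1], [0.023, -0.024, -0.011, -0.91, 1], [0.023, -0.024, -0.011, -0.91, 1], [0.024, -0.024, -0.011, -0.91, 1], [0.024, -0.023, -0.011, -0.91, 1], [0.024, -0.023, -0.011, -0.91, 1], [0.025, -0.022, -0.011, -0.91, 1], [0.025, -0.022, -0.011, -0.91, 1]]
[[-0.005, -0.03, 0.007, 0.0, 1], [-0.005, -0.03, 0.007, 0.0, 1], [-0.005, -0.03, 0.007, 0.0, 1], [-0.005, -0.03, 0.007, 0.0, 1]]
end [ 0.518 -0.027  0.269] [[-0.48, -0.85, 0.21], [-0.78, 0.53, 0.34], [-0.4, 0.0, -0.91]]
```

Emit:
{"name": "play_rows", "arguments": {
  "deltas": [
    [0.003,-0.028,-0.019,-4.38,1],
    [0.005,-0.028,-0.019,-4.38,1],
    [0.007,-0.027,-0.019,-4.38,1],
    [0.009,-0.027,-0.019,-4.38,1],
    [0.011,-0.026,-0.019,-4.38,1],
    [0.013,-0.025,-0.019,-4.38,1],
    [0.015,-0.024,-0.019,-4.38,1],
    [0.017,-0.023,-0.019,-4.38,1]
  ]
}}

```text
time_s: 3.02
tool_pos: [0.4193, 0.5801, 0.2886]
tcp_rot: [-0.398, 2.812, 0.459]
wrist_force: [-0.4, -0.0, 0.1]
gripper_width: 0.0853
grasp_force: 0.0
```

Emit:
{"name": "play_rows", "arguments": {
  "deltas": [
    [0.014,-0.031,-0.014,-4.38,1],
    [0.016,-0.03,-0.014,-4.38,1],
    [0.018,-0.029,-0.014,-4.38,1],
    [0.02,-0.027,-0.014,-4.38,1],
    [0.023,-0.026,-0.014,-4.38,1],
    [0.024,-0.024,-0.014,-4.38,1],
    [0.026,-0.022,-0.014,-4.38,1],
    [0.028,-0.02,-0.014,-4.38,1]
  ]
}}

```text
time_s: 3.68
tool_pos: [0.3702, 0.2895, 0.2906]
tcp_rot: [-1.199, 2.502, 0.315]
wrist_force: [1.3, -1.6, 0.3]
gripper_width: 0.0851
grasp_force: 0.0
```

Run:
```python
from h import *
from workcell import bot
s=bot.state();print(s["joint_pos"].round(3),s["tool_pos"],"\n",R.from_rotvec(s["tcp_rot"]).as_matrix().round(3))
plan([(.40,.01,.29,-7.3,8,1),(.52,-.027,.27,0,4,1)])
```

```text
[ 0.54  -0.259 -0.624  0.833  0.186 -0.319] [0.37015364 0.28950059 0.29056696] 
 [[-0.582 -0.785  0.213]
 [-0.708  0.618  0.343]
 [-0.401  0.049 -0.915]]
[[0.023, -0.025, -0.011, -0.91, 1], [0.023, -0.024, -0.011, -0.91, 1], [0.023, -0.024, -0.011, -0.91, 1], [0.024, -0.023, -0.011, -0.91, 1], [0.024, -0.023, -0.011, -0.91, 1], [0.024, -0.023, -0.011, -0.91, 1], [0.025, -0.022, -0.011, -0.91, 1], [0.025, -0.022, -0.011, -0.91, 1]]
[[-0.005, -0.03, 0.008, 0.0, 1], [-0.005, -0.03, 0.008, 0.0, 1], [-0.005, -0.03, 0.008, 0.0, 1], [-0.005, -0.03, 0.008, 0.0, 1]]
end [ 0.519 -0.026  0.268] [[-0.48, -0.85, 0.21], [-0.78, 0.52, 0.34], [-0.4, -0.0, -0.91]]
```

Emit:
{"name": "play_rows", "arguments": {
  "deltas": [
    [0.02,-0.03,-0.01,-0.91,1],
    [0.02,-0.029,-0.01,-0.91,1],
    [0.02,-0.029,-0.01,-0.91,1],
    [0.021,-0.028,-0.01,-0.91,1],
    [0.021,-0.028,-0.01,-0.91,1],
    [0.021,-0.028,-0.01,-0.91,1],
    [0.022,-0.027,-0.01,-0.91,1],
    [0.022,-0.027,-0.01,-0.91,1]
  ]
}}

```text
time_s: 4.35
tool_pos: [0.4474, 0.007, 0.2903]
tcp_rot: [-1.345, 2.415, 0.283]
wrist_force: [1.6, 0.5, -0.1]
gripper_width: 0.0856
grasp_force: 0.0
```

Run:
```python
from h import *
from workcell import bot
s=bot.state();print(s["joint_pos"].round(3),s["tool_pos"])
plan([(.524,-.022,.27,0,3,1),(.541,.006,.197,0,3,1)])
```

```text
[-0.259 -0.117 -0.496  1.064  0.397 -1.25 ] [0.4474413  0.00698661 0.29026233]
[[-0.002, -0.027, 0.008, 0.0, 1], [-0.002, -0.027, 0.008, 0.0, 1], [-0.002, -0.027, 0.008, 0.0, 1]]
[[-0.0, 0.0, 0.027, 0.0, 1], [-0.0, 0.0, 0.027, 0.0, 1], [-0.0, 0.0, 0.027, 0.0, 1]]
end [0.542 0.005 0.197] [[-0.48, -0.85, 0.21], [-0.78, 0.53, 0.34], [-0.4, -0.0, -0.91]]
```

Emit:
{"name": "play_rows", "arguments": {
  "deltas": [
    [-0.002,-0.027,0.008,0,1],
    [-0.002,-0.027,0.008,0,1],
    [-0.002,-0.027,0.008,0,1],
    [0,0,0.027,0,1],
    [0,0,0.027,0,1],
    [0,0,0.027,0,1],
    [0,0,0,0,1]
  ]
}}

```text
time_s: 4.93
tool_pos: [0.5389, 0.0084, 0.1914]
tcp_rot: [-1.347, 2.42, 0.291]
wrist_force: [-1.3, 0.8, -0.3]
gripper_width: 0.0852
grasp_force: 0.0
```

Run:
```python
from h import *
from workcell import bot,eyes
import cv2
st=bot.state();print(st["joint_pos"].round(3),st["tool_pos"])
s=eyes.snapshot("wrist");t=eyes.snapshot("scene")
np.savez("w1.npz",**s)
cv2.imwrite("pics/w1.png",np.vstack([cv2.resize(s["frame"][:,:,::-1],None,fx=.71,fy=.71),cv2.resize(t["frame"][120:260,220:420,::-1],(398,279))]))
M=R.from_rotvec(st["tcp_rot"]).as_matrix()
k=.7/.71*0+1/.71*.7/.7
for n,p in dict(can_top=[.559,.035,.15],can_bot=[.559,.035,0],tipL=st["tool_pos"]+M@[0,.0425,.004],tipR=st["tool_pos"]+M@[0,-.0425,.004]).items(): print(n,proj(s,p)*.7*.71)
plan([(.559,.035,.119,0,3,1)])
```

```text
[-0.207  0.119 -0.493  0.819  0.389 -1.195] [0.53888657 0.0084447  0.19143399]
can_top [196.31205738 194.9919717 ]
can_bot [197.03685415  96.09499158]
tipL [278.8981395  210.12138653]
tipR [123.23827035 210.23965204]
[[0.0, -0.0, 0.028, 0.0, 1], [0.0, -0.0, 0.028, 0.0, 1], [0.0, -0.0, 0.028, 0.0, 1]]
end [0.558 0.036 0.119] [[-0.48, -0.85, 0.21], [-0.78, 0.53, 0.34], [-0.4, 0.0, -0.92]]
```

View pics/w1.png

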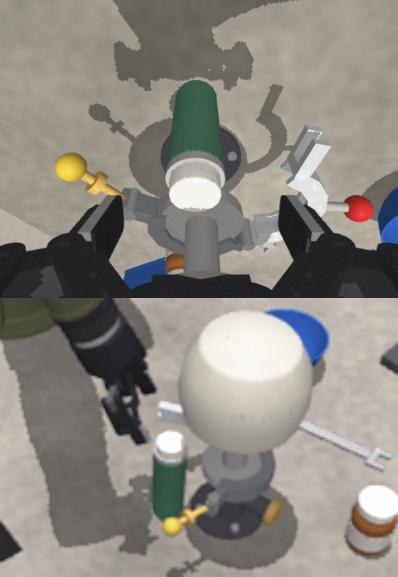

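The wrist view shows the can cap centred between the fingers at (194,190), within 5 px of where I predicted, so I'm going in to grasp.

Emit:
{"name": "play_rows", "arguments": {
  "deltas": [
    [0,0,0.028,0,1],
    [0,0,0.027,0,1],
    [0,0,0.026,0,1],
    [0,0,0,0,1]
  ]
}}

```text
time_s: 5.37
tool_pos: [0.5577, 0.0355, 0.1205]
tcp_rot: [-1.347, 2.417, 0.286]
wrist_force: [-1.2, 0.6, 0.4]
gripper_width: 0.0853
grasp_force: 0.0
```

Emit:
{"name": "play_rows", "arguments": {
  "deltas": [
    [0,0,0,0,0.5],
    [0,0,0,0,0.3],
    [0,0,0,0,0.3],
    [0,0,0,0,0.3],
    [0,0,0,0,0.3],
    [0,0,0,0,0.3]
  ]
}}

```text
time_s: 5.87
tool_pos: [0.5607, 0.0344, 0.1255]
tcp_rot: [-1.343, 2.412, 0.281]
wrist_force: [-1.7, -0.1, 6.5]
gripper_width: 0.0459
grasp_force: 60.7
```

Run:
```python
from h import *
plan([(.555,.030,.152,0,3,.3),(.535,-.012,.152,0,2,.3),(.478,-.16,.17,0,4,.3),(.478,-.276,.17,0,3,.3)])
```

```text
[[-0.002, 0.001, -0.009, 0.0, 0.3], [-0.002, 0.001, -0.009, 0.0, 0.3], [-0.002, 0.001, -0.009, 0.0, 0.3]]
[[0.022, -0.003, -0.009, 0.0, 0.3], [0.022, -0.003, -0.009, 0.0, 0.3]]
[[0.034, -0.007, -0.02, 0.0, 0.3], [0.034, -0.007, -0.02, 0.0, 0.3], [0.034, -0.007, -0.02, 0.0, 0.3], [0.034, -0.007, -0.02, 0.0, 0.3]]
[[0.03, -0.021, -0.013, 0.0, 0.3], [0.03, -0.021, -0.013, 0.0, 0.3], [0.03, -0.021, -0.013, 0.0, 0.3]]
end [ 0.478 -0.277  0.168] [[-0.48, -0.85, 0.22], [-0.78, 0.53, 0.34], [-0.41, -0.0, -0.91]]
```

Emit:
{"name": "play_rows", "arguments": {
  "deltas": [
    [-0.002,0.001,-0.009,0,0.3],
    [-0.002,0.001,-0.009,0,0.3],
    [-0.002,0.001,-0.009,0,0.3],
    [0.022,-0.003,-0.009,0,0.3],
    [0.022,-0.003,-0.009,0,0.3]
  ]
}}

```text
time_s: 6.28
tool_pos: [0.5342, -0.012, 0.1504]
tcp_rot: [-1.348, 2.412, 0.281]
wrist_force: [0.4, -0.4, -3.3]
gripper_width: 0.0457
grasp_force: 62.3
```

Emit:
{"name": "play_rows", "arguments": {
  "deltas": [
    [0.034,-0.007,-0.02,0,0.3],
    [0.034,-0.007,-0.02,0,0.3],
    [0.034,-0.007,-0.02,0,0.3],
    [0.034,-0.007,-0.02,0,0.3],
    [0.03,-0.021,-0.013,0,0.3],
    [0.03,-0.021,-0.013,0,0.3],
    [0.03,-0.021,-0.013,0,0.3],
    [0,0,0,0,0.3]
  ]
}}

```text
time_s: 6.95
tool_pos: [0.4776, -0.2841, 0.1667]
tcp_rot: [-1.341, 2.419, 0.274]
wrist_force: [1.5, 0.7, -3.7]
gripper_width: 0.0459
grasp_force: 62.9
```

Run:
```python
from h import *
from workcell import bot,eyes
import cv2
st=bot.state();print(st["joint_pos"].round(3),st["tool_pos"],st["tcp_rot"].round(3))
t=eyes.snapshot("scene")
cv2.imwrite("pics/s2.png",cv2.resize(t["frame"][150:350,100:360,::-1],(780,600)))
plan([(.478,-.275,.133,0,4,.3)])
```

```text
[-0.76   0.334 -0.273  1.045  0.404 -1.789] [ 0.47757327 -0.28408162  0.1667077 ] [-1.341  2.419  0.274]
[[0.002, 0.001, 0.008, 0.0, 0.3], [0.002, 0.001, 0.008, 0.0, 0.3], [0.002, 0.001, 0.008, 0.0, 0.3], [0.002, 0.001, 0.008, 0.0, 0.3]]
end [ 0.477 -0.274  0.134] [[-0.48, -0.85, 0.22], [-0.78, 0.53, 0.34], [-0.4, -0.0, -0.92]]
```

View pics/s2.png

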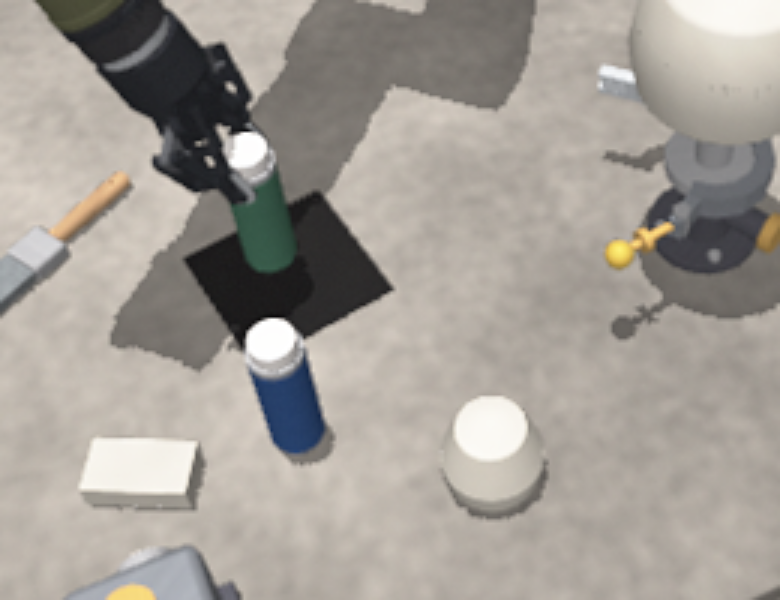

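The can hangs upright at (265,205), above the mat. Lowering it now.

Emit:
{"name": "play_rows", "arguments": {
  "deltas": [
    [0.002,0.001,0.008,0,0.3],
    [0.002,0.001,0.008,0,0.3],
    [0.002,0.001,0.008,0,0.3],
    [0.002,0.001,0.008,0,0.3],
    [0,0,0,0,0.3],
    [0,0,0,0,0.3]
  ]
}}

```text
time_s: 7.5
tool_pos: [0.4759, -0.268, 0.1328]
tcp_rot: [-1.346, 2.415, 0.286]
wrist_force: [-0.3, 0.1, -3.7]
gripper_width: 0.0458
grasp_force: 63.0
```

Emit:
{"name": "play_rows", "arguments": {
  "deltas": [
    [0.001,0,0.002,0,0.3],
    [0.001,0,0.002,0,0.3],
    [0,0,0,0,0.3]
  ]
}}

```text
time_s: 7.75
tool_pos: [0.4768, -0.2698, 0.1296]
tcp_rot: [-1.345, 2.414, 0.282]
wrist_force: [-0.2, -0.4, -0.1]
gripper_width: 0.0459
grasp_force: 63.3
```

Emit:
{"name": "play_rows", "arguments": {
  "deltas": [
    [0,0,0,0,0.6],
    [0,0,0,0,0.8],
    [0,0,0,0,1],
    [0,0,0,0,1],
    [0,0,0,0,1],
    [0,0,0,0,1]
  ]
}}

```text
time_s: 8.25
tool_pos: [0.4764, -0.2697, 0.1292]
tcp_rot: [-1.345, 2.415, 0.283]
wrist_force: [0.5, -0.8, -0.4]
gripper_width: 0.0855
grasp_force: 0.0
```

Emit:
{"name": "play_rows", "arguments": {
  "deltas": [
    [0,0,-0.02,0,1],
    [0,0,-0.03,0,1],
    [0,0,-0.04,0,1],
    [0,0,-0.04,0,1],
    [0,0,0,0,1]
  ]
}}

```text
time_s: 8.67
tool_pos: [0.45, -0.3183, 0.255]
tcp_rot: [-1.344, 2.414, 0.269]
wrist_force: [1.4, -0.3, 0.2]
gripper_width: 0.0856
grasp_force: 0.0
```

Run:
```python
from h import *
from workcell import bot,eyes
import cv2
st=bot.state();print(st["joint_pos"].round(3),st["tool_pos"],st["tcp_rot"].round(3))
a=eyes.snapshot("scene");b=eyes.snapshot("top")
cv2.imwrite("pics/s3.png",np.vstack([cv2.resize(a["frame"][150:300,100:400,::-1],(600,300)),cv2.resize(b["frame"][130:280,150:450,::-1],(600,300))]))
```

```text
[-0.839  0.293 -0.122  1.268  0.399 -1.877] [ 0.45004844 -0.31827703  0.25500785] [-1.344  2.414  0.269]
```

View pics/s3.png

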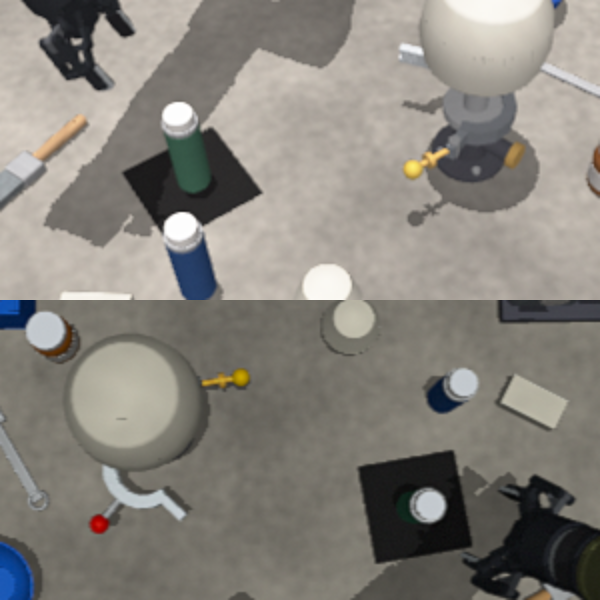

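The can stands upright on the mat: cap (428,505) in the lower panel, well inside the mat. Next is the jaw knob.

Run:
```python
from h import *
from workcell import bot
M=R.from_rotvec(bot.state()["tcp_rot"])
for f in (70,80,85,90,100):
    m=(M*R.from_euler("z",f,degrees=True)).as_matrix(); print(f,np.degrees(np.arctan2(m[1],m[0])).round(1),m.round(2).tolist())
plan([(.42,-.08,.25,42,7,.6),(.428,.142,.224,42,7,.6)])
```

```text
70 [166.6  79.9  57.7] [[-0.96, 0.16, 0.22], [0.23, 0.91, 0.34], [-0.14, 0.38, -0.92]]
80 [157.3  69.2  57.7] [[-0.92, 0.33, 0.22], [0.38, 0.86, 0.34], [-0.07, 0.4, -0.92]]
85 [152.7  63.7  57.7] [[-0.89, 0.41, 0.22], [0.46, 0.82, 0.34], [-0.04, 0.4, -0.92]]
90 [148.2  58.3  57.7] [[-0.85, 0.48, 0.22], [0.53, 0.78, 0.34], [-0.0, 0.4, -0.92]]
100 [139.   47.3  57.7] [[-0.75, 0.62, 0.22], [0.65, 0.67, 0.34], [0.07, 0.4, -0.92]]
[[-0.024, 0.021, 0.011, 6.0, 0.6], [-0.022, 0.024, 0.011, 6.0, 0.6], [-0.019, 0.026, 0.011, 6.0, 0.6], [-0.016, 0.028, 0.011, 6.0, 0.6], [-0.013, 0.029, 0.011, 6.0, 0.6], [-0.01, 0.031, 0.011, 6.0, 0.6], [-0.007, 0.031, 0.011, 6.0, 0.6]]
[[-0.007, 0.028, 0.014, 6.0, 0.6], [-0.004, 0.028, 0.014, 6.0, 0.6], [-0.001, 0.029, 0.014, 6.0, 0.6], [0.002, 0.029, 0.014, 6.0, 0.6], [0.005, 0.028, 0.014, 6.0, 0.6], [0.008, 0.028, 0.014, 6.0, 0.6], [0.01, 0.027, 0.014, 6.0, 0.6]]
end [0.426 0.143 0.224] [[-0.9, 0.39, 0.22], [0.44, 0.83, 0.34], [-0.05, 0.4, -0.92]]
```

Emit:
{"name": "play_rows", "arguments": {
  "deltas": [
    [-0.024,0.021,0.011,6,0.6],
    [-0.022,0.024,0.011,6,0.6],
    [-0.019,0.026,0.011,6,0.6],
    [-0.016,0.028,0.011,6,0.6],
    [-0.013,0.029,0.011,6,0.6],
    [-0.01,0.031,0.011,6,0.6],
    [-0.007,0.031,0.011,6,0.6]
  ]
}}

```text
time_s: 9.35
tool_pos: [0.4171, -0.0759, 0.2437]
tcp_rot: [-0.393, 2.814, 0.463]
wrist_force: [0.6, 1.0, 0.3]
gripper_width: 0.0511
grasp_force: 0.0
```

Emit:
{"name": "play_rows", "arguments": {
  "deltas": [
    [-0.007,0.028,0.014,6,0.6],
    [-0.004,0.028,0.014,6,0.6],
    [-0.001,0.029,0.014,6,0.6],
    [0.002,0.029,0.014,6,0.6],
    [0.005,0.028,0.014,6,0.6],
    [0.008,0.028,0.014,6,0.6],
    [0.01,0.027,0.014,6,0.6],
    [0,0,0,0,0.6]
  ]
}}

```text
time_s: 10.02
tool_pos: [0.4203, 0.1364, 0.2222]
tcp_rot: [0.596, 2.886, 0.586]
wrist_force: [-0.2, -0.7, 0.1]
gripper_width: 0.0514
grasp_force: 0.0
```

Run:
```python
from h import *
from workcell import bot,eyes
import cv2
st=bot.state();print(st["joint_pos"].round(3),st["tool_pos"],st["tcp_rot"].round(3),st["gripper_width"])
s=eyes.snapshot("wrist")
cv2.imwrite("pics/w4.png",s["frame"][:,:,::-1])
M=R.from_rotvec(st["tcp_rot"]).as_matrix()
print("knob",proj(s,[.456,.187,.105])*.7,"tcp line",[(proj(s,st["tool_pos"]+M@[0,0,d])*.7).round(0) for d in (0,.07,.13)])
plan([(.456,.187,.105,0,4,.6)])
```

```text
[ 0.078 -0.184 -0.716  0.788  0.335  0.528] [0.42028196 0.13644576 0.22215142] [0.596 2.886 0.586] 0.05137275852928304
knob [294.1714759 215.4513482] tcp line [array([283., 302.]), array([282., 238.]), array([282., 209.])]
[[-0.001, 0.003, 0.033, 0.0, 0.6], [-0.001, 0.003, 0.033, 0.0, 0.6], [-0.001, 0.003, 0.033, 0.0, 0.6], [-0.001, 0.003, 0.033, 0.0, 0.6]]
end [0.456 0.189 0.106] [[-0.91, 0.35, 0.21], [0.4, 0.85, 0.34], [-0.06, 0.4, -0.92]]
```

View pics/w4.png

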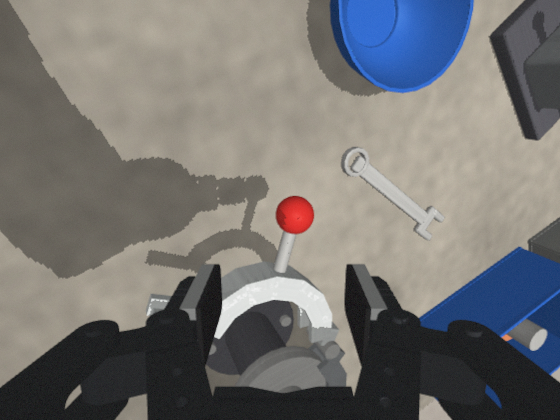

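The red knob is at (294,215), as predicted, and its rod runs back between the fingers.

Emit:
{"name": "play_rows", "arguments": {
  "deltas": [
    [-0.001,0.003,0.033,0,0.6],
    [-0.001,0.003,0.033,0,0.6],
    [-0.001,0.002,0.033,0,0.6],
    [-0.001,0.002,0.032,0,0.6],
    [0,0,0,0,0.6]
  ]
}}

```text
time_s: 10.48
tool_pos: [0.4542, 0.1835, 0.1022]
tcp_rot: [0.598, 2.89, 0.578]
wrist_force: [-1.9, 0.2, -0.6]
gripper_width: 0.0514
grasp_force: 0.0
```

Emit:
{"name": "play_rows", "arguments": {
  "deltas": [
    [0,0,0,0,0.3],
    [0,0,0,0,0.2],
    [0,0,0,0,0.2],
    [0,0,0,0,0.2],
    [0,0,0,0,0.2]
  ]
}}

```text
time_s: 10.9
tool_pos: [0.4572, 0.1831, 0.1088]
tcp_rot: [0.598, 2.881, 0.582]
wrist_force: [-4.2, 0.2, -1.9]
gripper_width: 0.0251
grasp_force: 59.4
```

Run:
```python
from h import *
from workcell import bot
st=bot.state();p=st["tool_pos"];H=np.array([.5753,.1658])
print(p,st["joint_pos"].round(2),st["wrist_force"],np.linalg.norm(p[:2]-H),np.degrees(np.arctan2(*(p[:2]-H)[::-1])))
a0=np.arctan2(*(p[:2]-H)[::-1])%(2*np.pi); a1=np.radians(243.5+1); r=np.linalg.norm(p[:2]-H)
w=[];n=10
for i in range(1,n+1):
    a=a0+(a1-a0)*i/n; rr=r+(.121-r)*i/n; w.append((H[0]+rr*np.cos(a),H[1]+rr*np.sin(a),p[2],-4,1,.2))
plan(w)
```

```text
[0.45720566 0.18310993 0.10880993] [ 0.19  0.02 -0.83  0.43  0.3   0.64] [-4.22907295  0.19270789 -1.9429418 ] 0.11935621633350958 171.66112913225516
[[-0.005, -0.013, -0.005, -4.0, 0.2]]
[[-0.006, -0.013, -0.006, -4.0, 0.2]]
[[-0.006, -0.013, -0.004, -4.0, 0.2]]
[[-0.008, -0.013, -0.004, -4.0, 0.2]]
[[-0.008, -0.012, -0.004, -4.0, 0.2]]
[[-0.009, -0.012, -0.003, -4.0, 0.2]]
[[-0.009, -0.012, -0.002, -4.0, 0.2]]
[[-0.011, -0.011, -0.001, -4.0, 0.2]]
[[-0.01, -0.011, -0.001, -4.0, 0.2]]
[[-0.012, -0.011, 0.001, -4.0, 0.2]]
end [0.524 0.056 0.109] [[-0.92, -0.31, 0.21], [-0.23, 0.91, 0.34], [-0.3, 0.27, -0.92]]
```

Emit:
{"name": "play_rows", "arguments": {
  "deltas": [
    [-0.005,-0.013,-0.005,-4,0.2],
    [-0.006,-0.013,-0.006,-4,0.2],
    [-0.006,-0.013,-0.004,-4,0.2],
    [-0.008,-0.013,-0.004,-4,0.2],
    [-0.008,-0.012,-0.004,-4,0.2]
  ]
}}

```text
time_s: 11.32
tool_pos: [0.4704, 0.1098, 0.1098]
tcp_rot: [0.079, 2.883, 0.528]
wrist_force: [1.9, 5.8, -2.2]
gripper_width: 0.0246
grasp_force: 61.5
```

Run:
```python
from h import *
from workcell import bot
st=bot.state();p=st["tool_pos"];H=np.array([.5753,.1658])
print(p,st["joint_pos"].round(2),st["wrist_force"],st["grasp_force"],st["gripper_width"],np.linalg.norm(p[:2]-H),np.degrees(np.arctan2(*(p[:2]-H)[::-1])))
a0=np.arctan2(*(p[:2]-H)[::-1])%(2*np.pi); a1=np.radians(243.5+2); r=np.linalg.norm(p[:2]-H)
w=[];n=6
for i in range(1,n+1):
    a=a0+(a1-a0)*i/n; rr=r+(.121-r)*i/n; w.append((H[0]+rr*np.cos(a),H[1]+rr*np.sin(a),.108,-3.5,1,.2))
plan(w)
```

```text
[0.47041964 0.10975964 0.1098495 ] [ 0.    0.04 -0.8   0.5   0.35  0.1 ] [ 1.94041675  5.819361   -2.19582511] 61.50668978691101 0.0245910558910019 0.11891346676507535 -151.8832249962853
[[-0.007, -0.011, -0.001, -3.5, 0.2]]
[[-0.008, -0.01, -0.002, -3.5, 0.2]]
[[-0.008, -0.01, -0.001, -3.5, 0.2]]
[[-0.009, -0.01, -0.001, -3.5, 0.2]]
[[-0.009, -0.009, -0.0, -3.5, 0.2]]
[[-0.009, -0.009, -0.0, -3.5, 0.2]]
end [0.525 0.056 0.108] [[-0.92, -0.34, 0.21], [-0.25, 0.9, 0.34], [-0.31, 0.26, -0.91]]
```

Emit:
{"name": "play_rows", "arguments": {
  "deltas": [
    [-0.007,-0.011,-0.001,-3.5,0.2],
    [-0.008,-0.01,-0.002,-3.5,0.2],
    [-0.008,-0.01,-0.001,-3.5,0.2],
    [-0.009,-0.01,-0.001,-3.5,0.2],
    [-0.009,-0.009,0,-3.5,0.2],
    [-0.007,-0.007,0,-3.5,0.2],
    [0,0,0,0,0.2]
  ]
}}

```text
time_s: 11.9
tool_pos: [0.5254, 0.0598, 0.1105]
tcp_rot: [-0.442, 2.792, 0.462]
wrist_force: [-1.1, 11.4, 11.1]
gripper_width: 0.0249
grasp_force: 62.1
```

Run:
```python
from h import *
from workcell import bot
st=bot.state();p=st["tool_pos"];H=np.array([.5753,.1658])
print(p,st["wrist_force"],st["gripper_width"],np.linalg.norm(p[:2]-H),np.degrees(np.arctan2(*(p[:2]-H)[::-1])))
M=R.from_rotvec(st["tcp_rot"]);print("tool vec of 5mm closing",M.inv().apply(np.array([.89,-.45,0])*.005))
```

```text
[0.52539654 0.05984655 0.11046199] [-1.09070873 11.44839622 11.14324258] 0.024948117284194014 0.11711741278545246 -115.22016461970466
tool vec of 5mm closing [-0.00350794 -0.00353924  0.00018192]
```

Emit:
{"name": "play_rows", "arguments": {
  "deltas": [
    [-0.003,-0.003,0,0,0.2],
    [-0.003,-0.003,0,0,0.2],
    [0,0,0,0,0.2]
  ]
}}

```text
time_s: 12.15
tool_pos: [0.5255, 0.0593, 0.1096]
tcp_rot: [-0.436, 2.801, 0.477]
wrist_force: [-22.7, 12.6, 28.8]
gripper_width: 0.0246
grasp_force: 65.5
```

Run:
```python
from h import *
from workcell import bot,eyes
import cv2
st=bot.state();p=st["tool_pos"]
print(p,st["wrist_force"],st["gripper_width"])
a=eyes.snapshot("scene");b=eyes.snapshot("top");w=eyes.snapshot("wrist")
cv2.imwrite("pics/s5.png",np.vstack([np.hstack([cv2.resize(a["frame"][120:260,230:430,::-1],(400,280)),cv2.resize(b["frame"][130:270,150:350,::-1],(400,280))]),np.hstack([cv2.resize(w["frame"][:,:,::-1],(400,300)),np.zeros((300,400,3),np.uint8)])]))
```

```text
[0.52553845 0.05927161 0.10962832] [-22.65223033  12.64894538  28.77773362] 0.02459793377955305
```

View pics/s5.png

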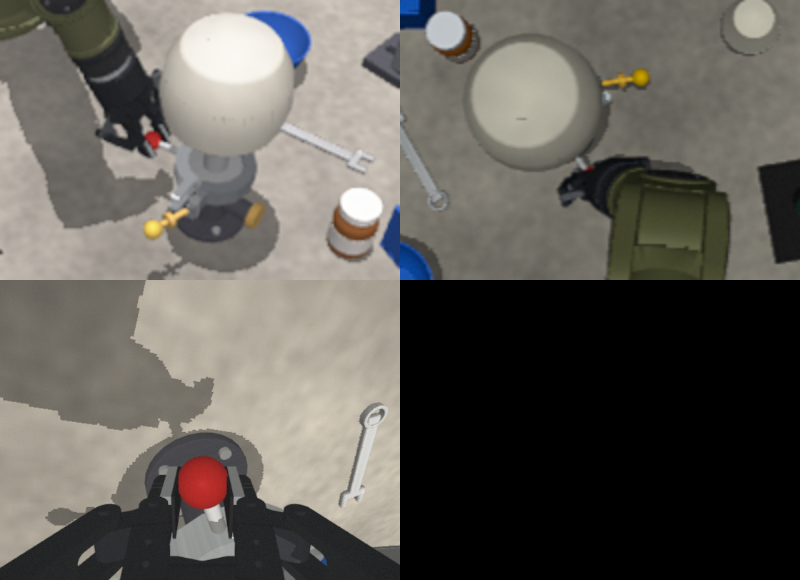

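The tool no longer advances and the force has risen to about 25 N, so the jaw is shut on its stop. The cast is upright. I'll relax, let go and back off.

Emit:
{"name": "play_rows", "arguments": {
  "deltas": [
    [0.002,0.002,0,0,0.2],
    [0.002,0.002,0,0,0.4],
    [0,0,0,0,0.6],
    [0,0,0,0,0.6],
    [0,0,0,0,0.6],
    [0,0,0,0,0.6]
  ]
}}

```text
time_s: 12.8
tool_pos: [0.5247, 0.0557, 0.1068]
tcp_rot: [-0.433, 2.802, 0.453]
wrist_force: [0.1, -0.1, -0.2]
gripper_width: 0.0511
grasp_force: 0.0
```

Emit:
{"name": "play_rows", "arguments": {
  "deltas": [
    [0,0,-0.02,0,0.6],
    [0,0,-0.03,0,0.6],
    [0,0,-0.04,0,0.6],
    [0,0,-0.04,0,0.6]
  ]
}}

```text
time_s: 13.13
tool_pos: [0.4953, 0.0113, 0.2261]
tcp_rot: [-0.434, 2.805, 0.455]
wrist_force: [1.3, -0.9, -0.3]
gripper_width: 0.0516
grasp_force: 0.0
```

Run:
```python
from h import *
from workcell import bot
st=bot.state();M=R.from_rotvec(st["tcp_rot"]);print(st["tool_pos"],M.as_matrix().round(2).tolist(),st["joint_pos"].round(2))
k=np.array([.660,-.013,.105]); z=M.as_matrix()[:,2]; pre=k-.13*z; print(pre)
for f in (-60,-50,-40,-30,-20):
    m=(M*R.from_euler("z",f,degrees=True)).as_matrix(); print(f,np.degrees(np.arctan2(m[1],m[0])).round(0))
plan([(.56,-.06,.26,-20,4,.6),(*pre,-15,4,.6)])
```

```text
[0.49534392 0.01128116 0.22608239] [[-0.92, -0.33, 0.21], [-0.25, 0.91, 0.34], [-0.3, 0.26, -0.92]] [-0.22  0.01 -0.53  0.89  0.39 -0.5 ]
[ 0.63261528 -0.05759643  0.22400099]
-60 [-101.  166.   58.]
-50 [-112.  157.   58.]
-40 [-122.  148.   58.]
-30 [-133.  139.   58.]
-20 [-144.  129.   58.]
[[-0.013, -0.019, -0.01, -5.0, 0.6], [-0.011, -0.02, -0.01, -5.0, 0.6], [-0.009, -0.021, -0.01, -5.0, 0.6], [-0.008, -0.022, -0.01, -5.0, 0.6]]
[[-0.011, -0.012, 0.012, -3.75, 0.6], [-0.01, -0.013, 0.012, -3.75, 0.6], [-0.009, -0.014, 0.012, -3.75, 0.6], [-0.008, -0.014, 0.012, -3.75, 0.6]]
end [ 0.633 -0.057  0.224] [[-0.56, -0.8, 0.21], [-0.72, 0.6, 0.34], [-0.4, 0.04, -0.92]]
```

Emit:
{"name": "play_rows", "arguments": {
  "deltas": [
    [-0.013,-0.019,-0.01,-7,0.6],
    [-0.01,-0.02,-0.01,-7,0.6],
    [-0.008,-0.021,-0.01,-7,0.6],
    [-0.006,-0.022,-0.01,-7,0.6],
    [-0.008,-0.014,0.012,-7,0.6],
    [-0.006,-0.015,0.012,-7,0.6],
    [-0.005,-0.015,0.012,-7,0.6],
    [-0.003,-0.016,0.012,-7,0.6]
  ]
}}

```text
time_s: 13.8
tool_pos: [0.633, -0.0577, 0.2219]
tcp_rot: [-1.651, 2.195, 0.209]
wrist_force: [0.6, -0.2, 0.0]
gripper_width: 0.0513
grasp_force: 0.0
```

Run:
```python
from h import *
from workcell import bot,eyes
import cv2
st=bot.state();print(st["joint_pos"].round(3),st["tool_pos"],st["tcp_rot"].round(3))
s=eyes.snapshot("wrist")
cv2.imwrite("pics/w6.png",s["frame"][:,:,::-1])
print("knob",proj(s,[.660,-.013,.105])*.7,"redshut",proj(s,[.521,.0576,.105])*.7)
plan([(.660,-.013,.104,0,4,.6)])
```

```text
[-0.284  0.292 -0.202  0.959  0.399 -1.55 ] [ 0.63302086 -0.05773751  0.22187087] [-1.651  2.195  0.209]
knob [283.8436984  210.27687925] redshut [496.78992826 252.88701132]
[[-0.0, 0.001, 0.032, 0.0, 0.6], [-0.0, 0.001, 0.032, 0.0, 0.6], [-0.0, 0.001, 0.032, 0.0, 0.6], [-0.0, 0.001, 0.032, 0.0, 0.6]]
end [ 0.659 -0.013  0.102] [[-0.23, -0.95, 0.21], [-0.89, 0.29, 0.34], [-0.39, -0.11, -0.92]]
```

View pics/w6.png

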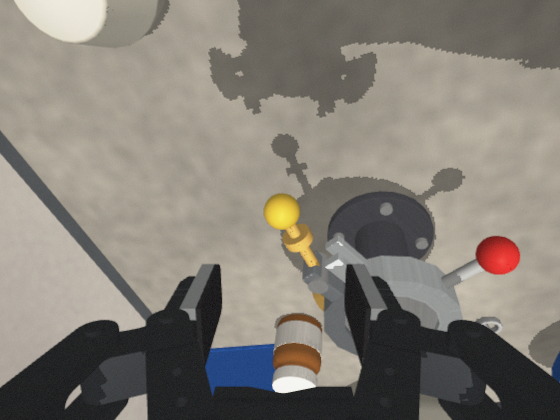

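The yellow knob is at (282,212) and the shut red knob at (498,254). Both match prediction, which confirms the jaw is shut.

Emit:
{"name": "play_rows", "arguments": {
  "deltas": [
    [0,0,0.032,0,0.5],
    [0,0,0.032,0,0.5],
    [0,0.001,0.032,0,0.5],
    [0,0,0.031,0,0.5],
    [0,0,0,0,0.5]
  ]
}}

```text
time_s: 14.27
tool_pos: [0.6545, -0.0112, 0.0998]
tcp_rot: [-1.648, 2.205, 0.221]
wrist_force: [-1.5, -0.2, -1.8]
gripper_width: 0.0425
grasp_force: 0.0
```

Emit:
{"name": "play_rows", "arguments": {
  "deltas": [
    [0,0,0,0,0.3],
    [0,0,0,0,0.2],
    [0,0,0,0,0.2],
    [0,0,0,0,0.2],
    [0,0,0,0,0.2]
  ]
}}

```text
time_s: 14.68
tool_pos: [0.6578, -0.0137, 0.1067]
tcp_rot: [-1.645, 2.201, 0.211]
wrist_force: [-1.6, 1.0, -6.2]
gripper_width: 0.0228
grasp_force: 59.2
```

```bash
cat > arc.py <<'E'
from h import *
from workcell import bot
import sys
n=int(sys.argv[1]);over=float(sys.argv[2])
st=bot.state();p=st["tool_pos"];H=np.array([.6523,.0529])
r=np.linalg.norm(p[:2]-H);a0=np.arctan2(*(p[:2]-H)[::-1])%(2*np.pi);a1=np.radians(208.8-over)
print(p,st["joint_pos"].round(2),st["wrist_force"],st["gripper_width"],r,np.degrees(a0))
plan([(H[0]+r*np.cos(a),H[1]+r*np.sin(a),p[2],4,1,.2) for a in np.linspace(a0,a1,n+1)[1:]])
E
python3 arc.py 8 2
```

```text
[ 0.6577866  -0.01368556  0.10668682] [-0.2   0.4  -0.33  0.69  0.39 -1.46] [-1.60202738  1.00216418 -6.21671058] 0.02277197226833551 0.06681122844138247 274.71049062169413
[[0.002, 0.009, -0.002, 4.0, 0.2]]
[[0.002, 0.01, -0.002, 4.0, 0.2]]
[[0.001, 0.01, -0.001, 4.0, 0.2]]
[[0.001, 0.009, -0.0, 4.0, 0.2]]
[[-0.0, 0.01, -0.0, 4.0, 0.2]]
[[-0.001, 0.01, 0.001, 4.0, 0.2]]
[[-0.001, 0.01, 0.001, 4.0, 0.2]]
[[-0.003, 0.009, 0.002, 4.0, 0.2]]
end [0.593 0.023 0.106] [[-0.71, -0.68, 0.21], [-0.59, 0.73, 0.34], [-0.39, 0.12, -0.92]]
```

Emit:
{"name": "play_rows", "arguments": {
  "deltas": [
    [0.002,0.009,-0.002,4,0.2],
    [0.002,0.01,-0.002,4,0.2],
    [0.001,0.01,-0.001,4,0.2],
    [0.001,0.009,0,4,0.2]
  ]
}}

```text
time_s: 15.02
tool_pos: [0.6226, -0.0104, 0.1077]
tcp_rot: [-1.325, 2.43, 0.271]
wrist_force: [1.1, -17.4, 5.2]
gripper_width: 0.0229
grasp_force: 60.1
```

```bash
python3 arc.py 5 3
```

```text
[ 0.62258642 -0.01041413  0.10772542] [-0.2   0.34 -0.42  0.65  0.38 -1.17] [  1.07484904 -17.42102773   5.24005622] 0.022885459475734067 0.06993979864169834 244.85914172599115
[[0.001, 0.01, -0.0, 4.0, 0.2]]
[[-0.0, 0.009, -0.0, 4.0, 0.2]]
[[-0.001, 0.01, 0.001, 4.0, 0.2]]
[[-0.001, 0.009, 0.001, 4.0, 0.2]]
[[-0.002, 0.009, 0.002, 4.0, 0.2]]
end [0.59  0.023 0.108] [[-0.75, -0.62, 0.22], [-0.54, 0.77, 0.33], [-0.38, 0.13, -0.92]]
```

Emit:
{"name": "play_rows", "arguments": {
  "deltas": [
    [0.002,0.008,-0.001,4,0.2],
    [0.001,0.008,0,4,0.2],
    [-0.001,0.01,0.001,4,0.2]
  ]
}}

```text
time_s: 15.27
tool_pos: [0.6012, 0.002, 0.1085]
tcp_rot: [-1.067, 2.572, 0.321]
wrist_force: [-2.9, -26.6, 8.2]
gripper_width: 0.0224
grasp_force: 59.7
```

```bash
python3 arc.py 3 4
```

```text
[0.6012177  0.00200298 0.10847776] [-0.19  0.3  -0.48  0.63  0.37 -0.94] [ -2.86175067 -26.55341349   8.16606639] 0.022448294156628773 0.07211039181559559 224.89590505008928
[[-0.0, 0.008, 0.001, 4.0, 0.2]]
[[-0.001, 0.009, 0.001, 4.0, 0.2]]
[[-0.001, 0.008, 0.002, 4.0, 0.2]]
end [0.587 0.023 0.108] [[-0.8, -0.56, 0.22], [-0.48, 0.81, 0.33], [-0.36, 0.16, -0.92]]
```

Run:
```python
from h import *
from workcell import bot,eyes
import cv2
a=eyes.snapshot("scene");w=eyes.snapshot("wrist")
print(bot.state()["wrist_force"])
cv2.imwrite("pics/s7.png",np.hstack([cv2.resize(a["frame"][160:260,280:380,::-1],(400,400),interpolation=cv2.INTER_CUBIC),cv2.resize(w["frame"][200:420,170:390,::-1],(400,400),interpolation=cv2.INTER_CUBIC)]))
```

```text
[-18.01899345 -17.00015023  15.46395244]
```

View pics/s7.png

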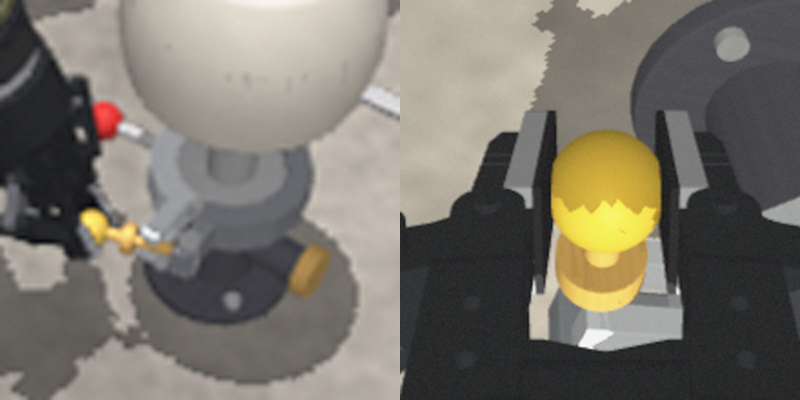

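Nothing is blocking it. The force is purely along the rod because my arc is slightly too tight, so I'll widen it and finish.

Emit:
{"name": "play_rows", "arguments": {
  "deltas": [
    [0.002,0.008,0,4,0.2],
    [0.002,0.009,0,4,0.2],
    [0,0.008,0.001,4,0.2],
    [0,0,0,0,0.2]
  ]
}}

```text
time_s: 15.7
tool_pos: [0.586, 0.0181, 0.1104]
tcp_rot: [-0.802, 2.68, 0.365]
wrist_force: [11.8, -18.7, -3.9]
gripper_width: 0.0228
grasp_force: 59.5
```

```bash
python3 arc.py 1 4
```

```text
[0.58600677 0.01813392 0.11039057] [-0.16  0.26 -0.53  0.6   0.37 -0.71] [ 11.75502589 -18.67790964  -3.94065252] 0.022759909033315547 0.07485634349199471 207.673812427843
[[-0.0, 0.004, 0.001, 4.0, 0.2]]
end [0.584 0.022 0.11 ] [[-0.83, -0.51, 0.23], [-0.43, 0.84, 0.33], [-0.36, 0.18, -0.92]]
```

Emit:
{"name": "play_rows", "arguments": {
  "deltas": [
    [0,0.004,0.001,0,0.2],
    [0,0,0,0,0.2],
    [0,0,0,0,0.2]
  ]
}}

```text
time_s: 15.95
tool_pos: [0.5858, 0.0186, 0.1103]
tcp_rot: [-0.802, 2.68, 0.357]
wrist_force: [12.2, -28.1, -2.9]
gripper_width: 0.0226
grasp_force: 60.0
```

At the stop: 0.5 mm of travel and rising force. Releasing and backing away.

Emit:
{"name": "play_rows", "arguments": {
  "deltas": [
    [0,-0.004,0,0,0.2],
    [0,0,0,0,0.35],
    [0,0,0,0,0.5],
    [0,0,0,0,0.5],
    [0,0,0,0,0.5]
  ]
}}

```text
time_s: 16.37
tool_pos: [0.5808, 0.0243, 0.1071]
tcp_rot: [-0.81, 2.682, 0.388]
wrist_force: [1.7, -2.2, 1.6]
gripper_width: 0.0429
grasp_force: 1.3
```

Emit:
{"name": "play_rows", "arguments": {
  "deltas": [
    [0,0,-0.02,0,0.5],
    [0,0,-0.03,0,0.5],
    [0,0,-0.04,0,0.5],
    [0,0,-0.04,0,0.5],
    [0,0,-0.04,0,0.5],
    [0,0,0,0,0.5],
    [0,0,0,0,0.5]
  ]
}}

```text
time_s: 16.95
tool_pos: [0.5445, -0.034, 0.2642]
tcp_rot: [-0.81, 2.68, 0.386]
wrist_force: [-0.9, -0.3, -0.9]
gripper_width: 0.0429
grasp_force: 0.0
```

Run:
```python
from h import *
from workcell import bot,eyes
import cv2
a=eyes.snapshot("scene");w=eyes.snapshot("wrist")
st=bot.state();print(st["tool_pos"],st["wrist_force"])
print("predicted shut knobs, wrist:",proj(w,[.5927,.0201,.105])*.7*.714,proj(w,[.5212,.0576,.105])*.7*.714)
cv2.imwrite("pics/s8.png",np.hstack([cv2.resize(a["frame"][120:270,130:380,::-1],(400,240)),np.zeros((240,0,3),np.uint8),cv2.resize(w["frame"][:,:,::-1],(400,300))[:240]]))
```

```text
[ 0.54275097 -0.03290452  0.26064827] [-0.99422734 -0.67015288 -1.21623735]
predicted shut knobs, wrist: [192.08766003 144.82121068] [255.54263481 111.9876076 ]
```

View pics/s8.png

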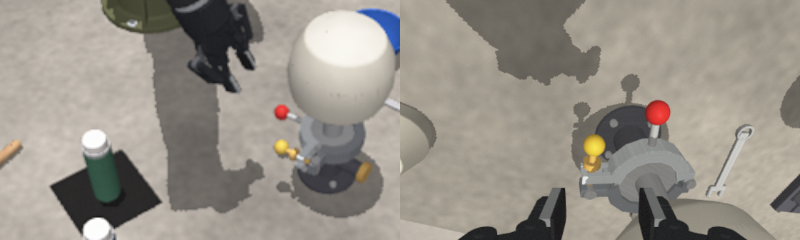

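Both knobs sit at their predicted shut positions, yellow (194,146) and red (257,112). The can and cast are upright and the gripper is clear.

```bash
python3 -c "
from workcell import bot
print(bot.close_job())"
```

```text
the job is handed in; nothing more can be done
None
```

The job is handed in, and no verdict came back: the green can stands upright on the mat, the jaw and latch are both against their stops, and in the last pictures the cast is upright and the gripper clear.

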